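Feed a block through a drilling jig with a push stick

TASK

Pick up the long square strip and use it as a push stick: with its end, slide the small block that waits in the mouth of the drilling jig along the channel and under the bridge until it is fully home against the end stop. Do not touch the block with the gripper or lift it. Then draw the strip back out and lay it flat on the bench clear of the jig, leaving the short offcut where it lies.

Things in the scene. Friction and masses are not known exactly. Their poses are not given: they have to be found in the camera images.
- small_block: Small reddish-brown wooden block, 50 wide (its x), 60 long (its y), 40 mm high. Origin: centre of its underside. It starts on the jig's base with its front part in the channel mouth and 20 to 35 mm of its rear outside the mouth, its y along the feed direction (within about 2 degrees).
- push_strip: Long straight wooden strip, 30 x 160 x 30 mm, the push stick: the only long strip of square section; both ends are alike. It lies loose on the bench to the robot's right, its length (its y axis) roughly along the bench (world y, within about 20 degrees). Origin: centre of its underside. About 70 g.
- guide_jig: Drilling jig fixed to the bench (mm). y = feed direction (roughly world +y, within 17 degrees), x across; origin on the bench, mid channel. Plywood base 116 wide, 9 thick, y -85 to 125; channel floor z = 9. Rigid wooden fences 22 wide, y -40 (open mouth) to 100, tops z = 53, leave a channel 56 wide. Aluminium bridge over it at y 50 to 80, underside z = 53, top 61; steel bush on it to z = 68.
- block_home (a point): Point on the channel floor, at x = 0, y = 70, z = 9 mm of the jig and with the jig's axes, where the block's origin lies when it is fully home. The end stop's upright face is 30 mm further along the feed direction; the rear face of the block, where the strip pushes, is then 30 mm before this point, 80 mm inside the mouth. The block slides freely on the floor.
- short_offcut: Short thick wooden offcut, 45 x 110 x 35 mm, a bystander that looks like the strip but is shorter and wider; it lies about 150 mm beside the strip (nearer or farther from the robot), its length (y) also roughly along world y. Origin: centre of its underside.
There are look-alikes about, which are no part of the job. What is meant by the small_block is not orange or purple, and is the smaller of those in its own colour.

How it is judged:
By the outcome, as a careful person would: the job done as asked, in the order asked, and still so for the second after the job is handed in, with the robot touching nothing.
It also fails if it takes over 48 s, if anything falls off the work surface, if the arm or the gripper's body presses on something with over 40 N, if the wrist force passes 120 N, or if a joint passes its speed limit or range.

ROBOT

A 6-joint arm with a two-finger parallel gripper is mounted at the origin on a cart in front of the work surface, level with it; the furniture and walls round the work are solid. World frame = base frame: x ahead of the robot, y to its left, z up, the work surface at z = 0. Lengths are in m, angles in rad, forces in N, time in s.
With the tool pointing down it reaches from about 0.225 to 0.875 m from the base axis. Payload 3.4 kg.
Tool frame: the origin (TCP) lies midway between the tips of the shut fingers; the grasp point (between the pads) lies 19 mm behind it (manip.pinch_z is the distance from the TCP to the grasp point, in m); z points along the fingers, y is the line along which they close (so a half turn about z gives the same grasp; the last joint's range is limited). The gripper opens to 85 mm and grips with 20 to 120 N. Pads are 22 mm wide; open, the fingers measure 114 mm over their backs; the gripper's body (76 mm by 85 mm) begins 54 mm behind the grasp point. The pads swing forward as they close: fully open they stand 13 mm farther back than shut.
Start: joints at [1.109, 0.276, 1.505, -0, 1.361, -0.121], TCP at [0.192, 0.542, 0.231] pointing down, gripper open.
Joint ranges: [-2.89, 2.89], [-0.75, 2.08], [0.22, 2.7], [-1.18, 4.32], [0.11, 2.71], [-2.7, 2.7]. Speed limits (rad/s): [2.57, 2.57, 3.14, 3.14, 3.14, 3.14].

INTERFACE

Orientations are given as a unit quaternion [w, x, y, z].
In Python, from rig import manip gives the robot as it stands.
- The arm moves only by the tool carry_out, never from a script. Its arguments are lists of equal length, an entry for each row: "delta_pos": the shift along the tool's x, y, z scaled (see below), a list of three; "turn": the turn, a rotation vector about the tool's x, y, z scaled (see below), a list of three; "claw": the closure, from -1 (fully open) to 1 (shut). A call has 1 to 12 rows; each row is the pose to reach, as a shift and turn from the pose commanded when the call began, along the tool's axes at that moment; what a row does not reach only later rows make up. The controller multiplies each number of a shift by 400 mm and each number of a turn by 30 degrees. A row lasts 1/10 s, in which the tool goes at most 50 mm and 8.59 degrees, less where a joint would pass 70% of its speed; a pose out of reach is approached as far as the arm can. A call with a number of a shift or a turn outside -1 to 1 is refused whole. A call with a gripper value outside its range is refused whole. The fingers move at their own pace and stop on an object; "force" is the grip in N (left out, the last holds). Time passes only in rows, so rows that repeat a pose let the fingers close. It gives the time, the measured TCP pose, the force, the opening and the grip force at its end, in the units of the state.
- manip.get_state(): the state, without advancing time (a new reading comes with each control period).
- manip.get_image(name): name is "scene" or "top" or "wrist"; returns a dict with "image" (420x560x3 uint8, red, green, blue), "z_map" (420x560 float32, m along the optical axis (not along the pixel's ray), 0 where there is no reading), "fx", "fy", "cx", "cy" (pixels), "world_to_cam" (4x4, takes a point from world to camera coordinates). Camera axes: x right, y down, z forward; pixel columns grow to the right and rows downward; lengths in m; the calibration is good to about 2 mm. The wrist camera is an equidistant fisheye: a pixel r from the principal point sees the ray r / f radians off the axis. A picture is of the moment at which its call begins.
- manip.sign_off(): hands the job in; it is judged then, once.
Trained networks look in the newest picture that a camera, given by its name, has taken for a name from the list of things; names that differ only in an ending like _2 or _b are one class to them, and where a whole thing is asked for, a point or a joint stands for the part that bears it (a point fixed in the world has none). Each returns a list of dicts, best first, with "score" (0 to 1); they miss things now and then, are a little off and sometimes report something else, mostly with a low value. They report only what shows in the picture. A call takes as long as a camera call. They do not tell look-alikes from the thing itself.
- manip.spot_in(camera, query): "point" ([x, y, z] in m, in world coordinates, good to about 4 mm: the middle of the surface that is visible of it).
- manip.place_of(camera, query): "point" ([x, y, z] in m, in world coordinates, good to about 4 mm: a listed point, or the origin of a listed thing).
The state is a dict: "clock": time; "qpos": joint angles; "qd": joint speeds; "effort": joint torques, N m; "position": TCP position; "ee_rot": TCP orientation; "contact_force": force on the tool from outside, world axes, zero at the start; "moment": the same for the moment, N m; "width": finger opening in m; "gripper_force": force on a finger pad.
Only numpy, scipy, OpenCV 4.12 (cv2) and the standard library are available. Lean on these libraries where they do the work, as an engineer would, in place of code of your own. Each camera call takes 0.05 s, during which the arm holds its last target. There are 200 camera calls.

## Working session

There is one attempt and no reset: what is moved stays moved. The work goes in short steps, Python scripts to look and compute and a tool call to move; the robot and the scene stay as the last step left them, time stands still between calls to the robot, and variables do not carry over. Pictures are saved under pics/ and viewed, at most 10 in all, crops included, and the job is handed in when it is done.

Besides the shell and the picture viewer there is one more tool, called after "Request:" as name(argument=value, ...), one argument or row to a line, values as JSON. carry_out: Moves the arm, as the interface text tells. Shifts and turns lie within -1 to 1; 1 stands for 400 mm of shift or 30 degrees of turn. Its arguments: {"type":"object","properties":{"delta_pos":{"type":"array","items":{"type":"array","items":{"type":"number","minimum":-1,"maximum":1}}},"turn":{"type":"array","items":{"type":"array","items":{"type":"number","minimum":-1,"maximum":1}}},"claw":{"type":"array","items":{"type":"number"}},"force":{"type":"number"}},"required":["delta_pos","turn","claw"]}

```bash
mkdir -p pics
cat > h.py <<'E'
import numpy as np, cv2
from rig import manip
def snap(cam,fn=None):
    d=manip.get_image(cam)
    if fn: cv2.imwrite('pics/'+fn,d['image'][:,:,::-1])
    return d
def world(d):
    z=d['z_map'];v,u=np.mgrid[:z.shape[0],:z.shape[1]]
    p=np.stack([(u-d['cx'])/d['fx']*z,(v-d['cy'])/d['fy']*z,z,np.ones_like(z)],-1)
    return (p@np.linalg.inv(d['world_to_cam']).T)[...,:3]
def pix(d,p):
    c=(d['world_to_cam']@np.append(p,1))[:3];return (c[:2]/c[2]*[d['fx'],d['fy']]+[d['cx'],d['cy']]).round().astype(int)
E
python3 - <<'E'
from h import *
d=snap('top','top.png');s=snap('scene','scene.png')
for c,i in(('top',d),('scene',s)):
  for q in['small_block','push_strip','guide_jig','block_home','short_offcut']:
    for r in manip.place_of(c,q)[:4]: print(c,q,np.round(r['point'],3),round(r['score'],2),pix(i,r['point']))
print(manip.get_state()['clock'],manip.get_state()['ee_rot'])
E
```

```text
top small_block [0.531 0.101 0.009] 0.78 [258 194]
top small_block [ 0.625 -0.1   -0.003] 0.73 [334 161]
top small_block [ 0.44   0.347 -0.002] 0.71 [165 228]
top small_block [ 0.404 -0.111  0.003] 0.69 [339 244]
top push_strip [ 0.452 -0.296  0.004] 0.86 [410 226]
top guide_jig [0.538 0.141 0.001] 0.86 [244 191]
top block_home [0.549 0.208 0.011] 0.69 [218 187]
top short_offcut [0.531 0.097 0.004] 0.74 [260 194]
top short_offcut [ 0.595 -0.259  0.005] 0.67 [395 172]
scene small_block [ 0.627 -0.099  0.002] 0.93 [350 217]
scene small_block [ 0.403 -0.11   0.004] 0.93 [304 264]
scene small_block [0.439 0.345 0.004] 0.81 [191 187]
scene small_block [0.531 0.093 0.015] 0.71 [275 203]
scene push_strip [ 0.456 -0.296 -0.002] 0.86 [378 288]
scene guide_jig [ 0.541  0.143 -0.003] 0.57 [264 199]
scene guide_jig [ 0.596 -0.263  0.   ] 0.46 [395 250]
scene block_home [0.549 0.207 0.011] 0.78 [250 186]
0.6 [2.37240731e-05 1.69605135e-01 9.85512098e-01 5.63140391e-05]
```

View pics/top.png

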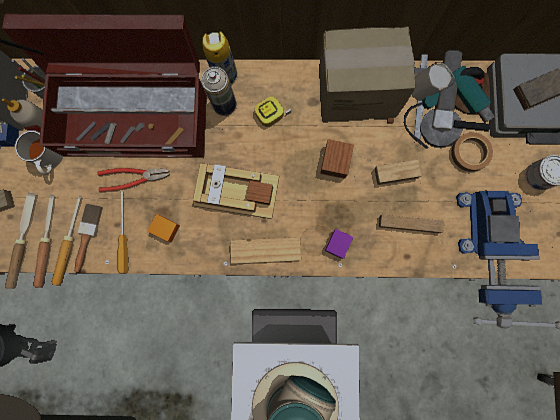

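View pics/scene.png

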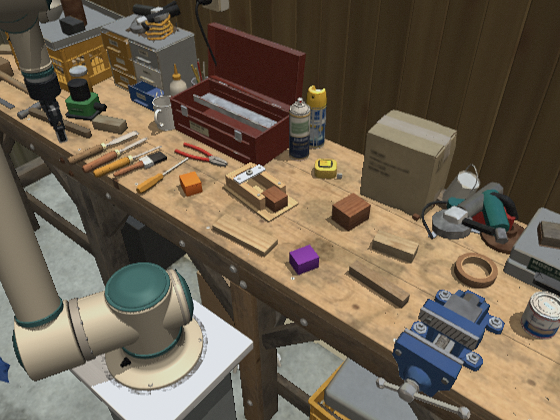

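The top view shows these candidates. For the block: reddish-brown in the jig mouth (258,192), larger reddish-brown (337,158), orange (164,228) and purple (339,243). For the strip: long thin strip (410,226), short wide offcut (398,172) and flat plank (265,250). I choose the block at (258,192) and the strip at (410,226), and will check them in a crop.

Run:
```python
from h import *
d=snap('top');P=world(d)
im=d['image'][:,:,::-1]
a=cv2.resize(im[150:260,185:455],None,fx=2.9,fy=2.9,interpolation=cv2.INTER_CUBIC);cv2.imwrite('pics/crop.png',a)
def rect(u0,u1,v0,v1,lo,hi,name):
    Q=P[v0:v1,u0:u1].reshape(-1,3);Q=Q[(Q[:,2]>lo)&(Q[:,2]<hi)]
    r=cv2.minAreaRect(Q[:,:2].astype(np.float32));print(name,len(Q),np.round(r[0],4),np.round(r[1],4),round(r[2],1),'z',np.round(np.percentile(Q[:,2],[5,50,95]),4))
rect(370,452,205,245,.022,.04,'strip')
rect(370,430,150,195,.022,.05,'offcut')
rect(185,285,150,225,.005,.015,'jigbase')
rect(185,285,150,225,.044,.0515+.004,'fences+blk')
rect(185,285,150,225,.004,.09,'jig all')
rect(240,280,178,208,.044,.0515,'block')
rect(225,305,228,270,.005,.05,'plank')
rect(320,360,225,260,.008,.08,'purple')
rect(315,360,135,185,.008,.08,'bigred')
print('bench z',np.median(P[200:215,290:320,2]))
```

```text
strip 756 [ 0.4563 -0.2949] [0.1613 0.0305] 85.0 z [0.0267 0.0306 0.0345]
offcut 773 [ 0.5916 -0.2627] [0.0461 0.111 ] 9.8 z [0.0302 0.0356 0.0399]
jigbase 1412 [0.5505 0.1652] [0.1992 0.2636] 0.8 z [0.0054 0.0095 0.0135]
fences+blk 1387 [0.5596 0.1808] [0.2369 0.134 ] 80.5 z [0.0465 0.0511 0.0549]
jig all 4030 [0.5506 0.1655] [0.1994 0.2642] 0.8 z [0.0048 0.0456 0.0632]
block 382 [0.5267 0.1034] [0.0786 0.075 ] 87.5 z [0.0461 0.0493 0.0513]
plank 1735 [0.3884 0.0825] [0.1061 0.2064] 0.7 z [0.0077 0.0206 0.0246]
purple 501 [ 0.3983 -0.1066] [0.0499 0.0686] 65.7 z [0.0346 0.0406 0.0447]
bigred 943 [ 0.6222 -0.1004] [0.073  0.0831] 78.9 z [0.0289 0.0553 0.0593]
bench z 0.0006327704418268576
```

View pics/crop.png

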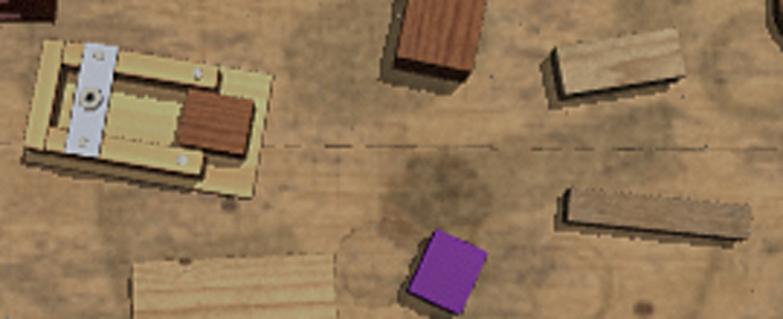

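Crop confirms it: strip at (655,215) is long, thin and square (161x31, z 30). Offcut at (615,62) is 111x46. The block at (215,122) sits in the jig mouth and is smaller than the other red one at (437,35). Next I fit the jig and work out the first move.

```bash
cat >> h.py <<'E'
from scipy.spatial.transform import Rotation as R
def rel(steps):
    """steps: (x,y,z,yaw_of_tool_y_deg); print tool-frame scaled shift/turn of each from present pose"""
    s=manip.get_state();q=s['ee_rot'];R0=R.from_quat([q[1],q[2],q[3],q[0]]);p=np.array(s['position'])
    m=R0.as_matrix();print('t',round(s['clock'],2),'p',p.round(4),'yawY',np.degrees(np.arctan2(m[1,1],m[0,1])).round(2),'F',np.round(s['contact_force'],1),'w',round(s['width'],4))
    for x,y,z,a in steps:
        a=np.radians(a);ty=np.array([np.cos(a),np.sin(a),0]);tz=np.array([0,0,-1]);M=np.stack([np.cross(ty,tz),ty,tz],1)
        print((x,y,z),(R0.inv().apply(np.array([x,y,z])-p)/.4).round(4),'turn',((R0.inv()*R.from_matrix(M)).as_rotvec()/np.radians(30)).round(4))
E
python3 - <<'E'
from h import *
from scipy.optimize import minimize
rel([(.30,.26,.23,45.5),(.4,-.02,.2,20),(.4541,-.3198,.12,-5)])
d=snap('top');P=world(d).reshape(-1,3);C=d['image'].reshape(-1,3)
c=np.array([.541,.143]);Q=P[np.hypot(*(P[:,:2]-c).T)<.17]
def loc(t,Q):
    f=np.array([np.sin(t[2]),np.cos(t[2])]);e=np.array([f[1],-f[0]]);D=Q[:,:2]-t[:2];return D@e,D@f
def model(x,y):
    h=np.zeros_like(x);h[(abs(x)<.058)&(y>-.085)&(y<.125)]=.009
    h[(abs(x)>.028)&(abs(x)<.05)&(y>-.04)&(y<.1)]=.053
    h[(abs(x)<.05)&(y>.1)&(y<.122)]=.053
    h[(abs(x)<.05)&(y>.05)&(y<.08)]=.061
    return h
def cost(t):
    x,y=loc(t,Q);k=(abs(x)<.08)&(y>-.11)&(y<.14)&~((abs(x)<.028)&(y<.05)&(y>-.08))
    return np.minimum(abs(Q[k,2]-model(x[k],y[k])),.02).mean()
best=min((minimize(cost,[.541+dx,.143+dy,np.radians(a)],method='Nelder-Mead',options=dict(initial_simplex=np.array([[.541+dx,.143+dy,np.radians(a)]]*4)+np.vstack([np.zeros(3),np.diag([.004,.004,.03])]))) for dx in(-.004,.004) for dy in(-.004,.004) for a in(7,10,12)),key=lambda r:r.fun)
t=best.x;print('jig',t[:2].round(4),'yaw toward x',np.degrees(t[2]).round(2),best.fun)
x,y=loc(t,P);k=(abs(x)<.024)&(y>-.085)&(y<.045)&(P[:,2]>.04)&(P[:,2]<.06)
print('block y',np.percentile(y[k],[1,99]),'x',np.percentile(x[k],[1,99]))
f=np.array([np.sin(t[2]),np.cos(t[2])]);print('home',t[:2]+.07*f,'grip end',t[:2]-.065*f)
E
```

```text
t 0.65 p [0.1922 0.5419 0.2313] yawY 70.47 F [ 0.5 -0.2 -0.6] w 0.0856
(0.3, 0.26, 0.23) [-0.4896 -0.5743  0.0033] turn [ 2.000e-04 -0.000e+00  8.325e-01]
(0.4, -0.02, 0.2) [-0.9592 -1.1504  0.0783] turn [ 2.0000e-04 -1.0000e-04  1.6825e+00]
(0.4541, -0.3198, 0.12) [-1.3372 -1.8117  0.2782] turn [ 2.0000e-04 -1.0000e-04  2.5158e+00]
jig [0.5378 0.1405] yaw toward x 8.63 0.003703000197813634
block y [-0.0746988  -0.01557249] x [-0.02356463  0.02358214]
home [0.54830413 0.20970164] grip end [0.52804715 0.07623008]
```

Request:
carry_out(
  delta_pos=[
    [-0.49,-0.574,0],
    [-0.49,-0.574,0],
    [-0.49,-0.574,0],
    [-0.49,-0.574,0],
    [-0.49,-0.574,0],
    [-0.49,-0.574,0],
    [-0.8,-0.96,0.05],
    [-0.8,-0.96,0.05],
    [-0.8,-0.96,0.05],
    [-0.8,-0.96,0.05],
  ],
  turn=[
    [0,0,0.95],
    [0,0,0.95],
    [0,0,0.95],
    [0,0,0.95],
    [0,0,0.95],
    [0,0,0.95],
    [0,0,0.95],
    [0,0,0.95],
    [0,0,0.95],
    [0,0,0.95],
  ],
  claw=[-1,-1,-1,-1,-1,-1,-1,-1,-1,-1],
)

```text
clock: 1.7
position: [0.3655, 0.0721, 0.2117]
ee_rot: [0.001, 0.407, 0.913, 0.001]
contact_force: [1.2, -0.0, -0.4]
width: 0.0853
gripper_force: 0.0
```

```bash
python3 -c "
from h import *
rel([(.4541,-.3198,.2,17),(.4541,-.3198,.13,-5)])"
```

```text
t 1.7 p [0.3655 0.0721 0.2117] yawY 41.98 F [ 1.2 -0.  -0.4] w 0.0853
(0.4541, -0.3198, 0.2) [-0.8764 -0.4906  0.0293] turn [0.0034 0.0012 0.8325]
(0.4541, -0.3198, 0.13) [-0.8762 -0.4909  0.2043] turn [3.6000e-03 5.0000e-04 1.5659e+00]
```

Request:
carry_out(
  delta_pos=[
    [-0.876,-0.491,0.03],
    [-0.876,-0.491,0.03],
    [-0.876,-0.491,0.03],
    [-0.876,-0.491,0.03],
    [-0.876,-0.491,0.03],
    [-0.876,-0.491,0.03],
    [-0.876,-0.491,0.03],
    [-0.876,-0.491,0.03],
    [-0.876,-0.491,0.2],
    [-0.876,-0.491,0.2],
    [-0.876,-0.491,0.2],
  ],
  turn=[
    [0,0,1],
    [0,0,1],
    [0,0,1],
    [0,0,1],
    [0,0,1],
    [0,0,1],
    [0,0,1],
    [0,0,1],
    [0,0,1],
    [0,0,1],
    [0,0,1],
  ],
  claw=[-1,-1,-1,-1,-1,-1,-1,-1,-1,-1,-1],
)

```text
clock: 2.8
position: [0.4515, -0.3168, 0.1281]
ee_rot: [-0.004, 0.63, 0.777, 0.0]
contact_force: [-0.8, -0.4, -0.1]
width: 0.0857
gripper_force: 0.0
```

```bash
python3 -c "
from h import *
rel([(.4541,-.3198,.12,-5),(.4541,-.3198,.004,-5)])
w=snap('wrist','w1.png')
for c in('wrist','top'):
  if c=='top': snap(c)
  for r in manip.place_of(c,'push_strip')[:2]:print(c,np.round(r['point'],4),r['score'])
"
```

```text
t 2.8 p [ 0.4515 -0.3168  0.1281] yawY 11.91 F [-0.8 -0.4 -0.1] w 0.0857
(0.4541, -0.3198, 0.12) [-0.0088  0.0049  0.0202] turn [-0.0099 -0.0106  0.5638]
(0.4541, -0.3198, 0.004) [-0.0106  0.0062  0.3102] turn [-0.0099 -0.0106  0.5638]
wrist [ 0.4589 -0.2959 -0.0009] 0.58
top [ 0.4544 -0.2946  0.0033] 0.66
```

View pics/w1.png

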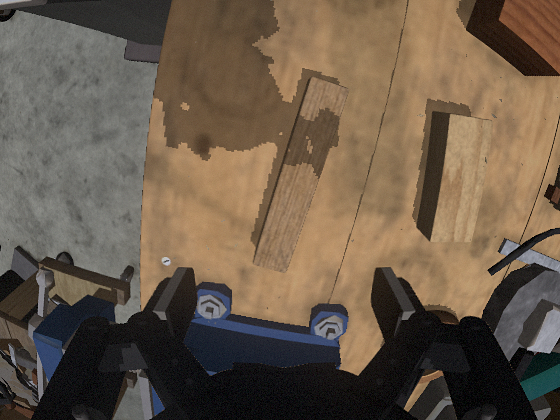

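Wrist view: strip at (300,170), lined up ahead of the fingers; offcut at (460,175), well clear. Turning into line, then going down.

Request:
carry_out(
  delta_pos=[
    [-0.009,0.006,0.02],
    [-0.009,0.006,0.02],
    [-0.01,0.006,0.1],
    [-0.01,0.006,0.2],
    [-0.01,0.006,0.28],
    [-0.01,0.006,0.31],
    [-0.01,0.006,0.31],
    [-0.01,0.006,0.31],
  ],
  turn=[
    [-0.01,-0.01,0.56],
    [-0.01,-0.01,0.56],
    [-0.01,-0.01,0.56],
    [-0.01,-0.01,0.56],
    [-0.01,-0.01,0.56],
    [-0.01,-0.01,0.56],
    [-0.01,-0.01,0.56],
    [-0.01,-0.01,0.56],
  ],
  claw=[-1,-1,-1,-1,-1,-1,-1,-1],
)

```text
clock: 3.8
position: [0.458, -0.3223, 0.0091]
ee_rot: [0.005, 0.736, 0.677, 0.001]
contact_force: [0.3, 0.3, 0.8]
width: 0.0853
gripper_force: 0.0
```

```bash
python3 -c "
from h import *
rel([(.4541,-.3198,.004,-5)])"
```

```text
t 3.8 p [ 0.458  -0.3223  0.0091] yawY -4.81 F [0.3 0.3 0.8] w 0.0853
(0.4541, -0.3198, 0.004) [ 0.0054 -0.0103  0.0125] turn [0.0165 0.0122 0.0064]
```

Request:
carry_out(
  delta_pos=[
    [0,0,0],
    [0,0,0],
    [0,0,0],
  ],
  turn=[
    [0,0,0],
    [0,0,0],
    [0,0,0],
  ],
  claw=[-1,-1,-1],
)

```text
clock: 4.1
position: [0.4572, -0.3218, 0.0084]
ee_rot: [0.005, 0.736, 0.677, 0.001]
contact_force: [0.5, -0.5, 0.2]
width: 0.0854
gripper_force: 0.0
```

```bash
python3 -c "
from h import *
rel([(.4550,-.3198,.004,-5)])"
```

```text
t 4.1 p [ 0.4572 -0.3218  0.0084] yawY -4.83 F [ 0.5 -0.5  0.2] w 0.0854
(0.455, -0.3198, 0.004) [ 0.0045 -0.0061  0.011 ] turn [0.0146 0.0106 0.0057]
```

Request:
carry_out(
  delta_pos=[
    [0.0045,-0.006,0.011],
    [0.0045,-0.006,0.011],
    [0.0045,-0.006,0.011],
    [0.0045,-0.006,0.011],
    [0.0045,-0.006,0.011],
    [0.0045,-0.006,0.011],
    [0.0045,-0.006,0.011],
    [0.0045,-0.006,0.011],
    [0.0045,-0.006,0.011],
    [0.0045,-0.006,0.011],
  ],
  turn=[
    [0.015,0.01,0.006],
    [0.015,0.01,0.006],
    [0.015,0.01,0.006],
    [0.015,0.01,0.006],
    [0.015,0.01,0.006],
    [0.015,0.01,0.006],
    [0.015,0.01,0.006],
    [0.015,0.01,0.006],
    [0.015,0.01,0.006],
    [0.015,0.01,0.006],
  ],
  claw=[-1,-1,-1,1,1,1,1,1,1,1],
  force=60,
)

```text
clock: 5.1
position: [0.4547, -0.3196, 0.0032]
ee_rot: [-0.001, 0.737, 0.676, -0.0]
contact_force: [0.1, 0.8, 2.6]
width: 0.0288
gripper_force: 60.7
```

```bash
python3 -c "
from h import *
rel([(.455,-.3198,.10,-5)]);print(manip.get_state()['gripper_force'])"
```

```text
t 5.1 p [ 0.4547 -0.3196  0.0032] yawY -5.01 F [0.1 0.8 2.6] w 0.0288
(0.455, -0.3198, 0.1) [-0.0004  0.0004 -0.2421] turn [-0.0024 -0.001  -0.0003]
60.73041558265686
```

Request:
carry_out(
  delta_pos=[
    [0,0,-0.1],
    [0,0,-0.2],
    [0,0,-0.3],
    [0,0,-0.3],
    [0,0,-0.3],
  ],
  turn=[
    [0,0,0],
    [0,0,0],
    [0,0,0],
    [0,0,0],
    [0,0,0],
  ],
  claw=[1,1,1,1,1],
)

```text
clock: 5.6
position: [0.4548, -0.3195, 0.1236]
ee_rot: [-0.0, 0.737, 0.676, -0.0]
contact_force: [-0.7, 0.7, -0.9]
width: 0.0289
gripper_force: 60.3
```

```bash
python3 -c "
from h import *
rel([(.504,-.082,.12,-8.6)]);print(manip.get_state()['gripper_force'])"
```

```text
t 5.6 p [ 0.4548 -0.3195  0.1236] yawY -5.0 F [-0.7  0.7 -0.9] w 0.0289
(0.504, -0.082, 0.12) [0.6023 0.0709 0.0089] turn [-1.5e-03 -1.0e-04  1.2e-01]
60.347278118133545
```

Request:
carry_out(
  delta_pos=[
    [0.1,0.01,0],
    [0.2,0.02,0],
    [0.3,0.035,0],
    [0.4,0.045,0],
    [0.5,0.06,0],
    [0.57,0.067,0],
    [0.602,0.071,0.009],
    [0.602,0.071,0.009],
    [0.602,0.071,0.009],
    [0.602,0.071,0.009],
  ],
  turn=[
    [0,0,0.12],
    [0,0,0.12],
    [0,0,0.12],
    [0,0,0.12],
    [0,0,0.12],
    [0,0,0.12],
    [0,0,0.12],
    [0,0,0.12],
    [0,0,0.12],
    [0,0,0.12],
  ],
  claw=[1,1,1,1,1,1,1,1,1,1],
)

```text
clock: 6.6
position: [0.5037, -0.0833, 0.119]
ee_rot: [-0.001, 0.759, 0.652, -0.001]
contact_force: [0.4, -0.3, -1.2]
width: 0.0289
gripper_force: 60.3
```

```bash
cat >> h.py <<'E'
J=np.array([.5378,.1405]);A=np.radians(8.63);f=np.array([np.sin(A),np.cos(A)]);e=np.array([f[1],-f[0]])
def jl(Q): D=Q[...,:2]-J;return D@e,D@f
def jw(x,y): return J+x*e+y*f
E
python3 - <<'E'
from h import *
rel([(.504,-.082,.017,-8.63)])
d=snap('top','top2.png');P=world(d).reshape(-1,3);x,y=jl(P);h=manip.get_state()['position'][2]
k=(abs(x)<.03)&(y>-.18)&(y<-.09)&(P[:,2]>h+.015)&(P[:,2]<h+.04);Q=P[k]
print(len(Q),'strip z',np.percentile(Q[:,2],[5,50,95]),'y',np.percentile(y[k],[1,99]))
for a in np.arange(-.18,-.1,.02):
  m=(y[k]>a)&(y[k]<a+.02);print(a.round(2),m.sum(),np.percentile(x[k][m],[3,97]).round(4) if m.sum() else '',np.median(Q[m,2]) if m.sum() else '')
a=d['image'][140:260,180:380,::-1];cv2.imwrite('pics/c2.png',cv2.resize(a,None,fx=4,fy=4,interpolation=cv2.INTER_CUBIC))
w=snap('wrist','w2.png')
E
```

```text
t 6.6 p [ 0.5037 -0.0833  0.119 ] yawY -8.68 F [ 0.4 -0.3 -1.2] w 0.0289
(0.504, -0.082, 0.017) [0.0033 0.001  0.2551] turn [-0.0054 -0.0005 -0.0015]
209 strip z [0.14227244 0.14672901 0.14973883] y [-0.15948936 -0.12252637]
-0.18 1 [0.0128 0.0128] 0.14623172299139253
-0.16 106 [-0.0155  0.0131] 0.1467101040803247
-0.14 102 [-0.0158  0.0124] 0.14677967105855283
-0.12 0
```

View pics/c2.png

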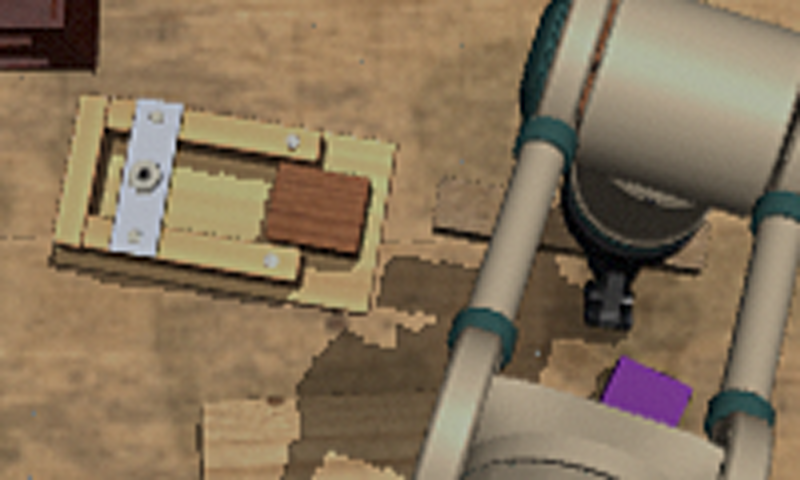

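View pics/w2.png

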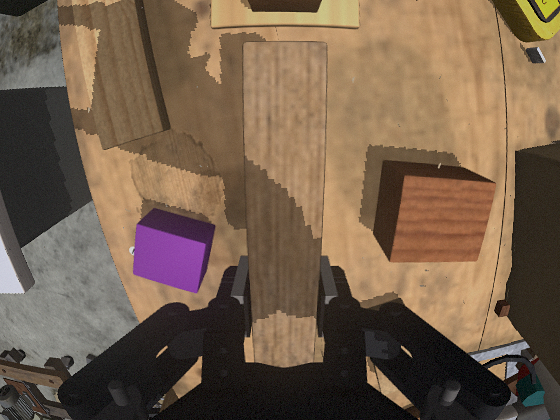

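Crop: strip tip at (440,205) faces the block's rear at (365,212), in line. Wrist view: strip centred and straight between the fingers (285,200). Lowering to channel height.

Request:
carry_out(
  delta_pos=[
    [0,0,0.1],
    [0,0,0.2],
    [0,0,0.257],
    [0,0,0.257],
    [0,0,0.257],
    [0,0,0.257],
  ],
  turn=[
    [-0.005,0,0],
    [-0.005,0,0],
    [-0.005,0,0],
    [-0.005,0,0],
    [-0.005,0,0],
    [-0.005,0,0],
  ],
  claw=[1,1,1,1,1,1],
)

```text
clock: 7.3
position: [0.5052, -0.0828, 0.0182]
ee_rot: [0.001, 0.758, 0.652, 0.001]
contact_force: [0.0, -0.3, -0.9]
width: 0.0293
gripper_force: 60.4
```

Run:
```python
from h import *
p=manip.get_state()['position'];print(np.array(jl(np.array(p))).round(4))
rel([(*jw(0.001,y),.016,-8.63) for y in(-.19,-.175,-.12,-.09,-.07,-.065)])
```

```text
[ 0.0013 -0.2256]
t 7.3 p [ 0.5052 -0.0828  0.0182] yawY -8.64 F [ 0.  -0.3 -0.9] w 0.0293
(np.float64(0.5102786013840059), np.float64(-0.047498863342892494), 0.016) [ 0.089  -0.0008  0.0055] turn [ 0.0075 -0.0005 -0.0002]
(np.float64(0.5125293969022943), np.float64(-0.03266869410802353), 0.016) [ 0.1265 -0.0008  0.0055] turn [ 0.0075 -0.0005 -0.0002]
(np.float64(0.5207823138026847), np.float64(0.02170859308649592), 0.016) [ 0.264  -0.0008  0.0055] turn [ 0.0075 -0.0005 -0.0002]
(np.float64(0.5252839048392614), np.float64(0.0513689315562338), 0.016) [ 0.339  -0.0008  0.0055] turn [ 0.0075 -0.0005 -0.0002]
(np.float64(0.5282849655303125), np.float64(0.07114249053605905), 0.016) [ 0.389  -0.0009  0.0056] turn [ 0.0075 -0.0005 -0.0002]
(np.float64(0.5290352307030752), np.float64(0.07608588028101536), 0.016) [ 0.4015 -0.0009  0.0056] turn [ 0.0075 -0.0005 -0.0002]
```

Request:
carry_out(
  delta_pos=[
    [0.04,0,0.004],
    [0.08,0,0.004],
    [0.1,-0.001,0.004],
    [0.12,-0.001,0.004],
    [0.14,-0.001,0.004],
    [0.16,-0.001,0.004],
    [0.18,-0.001,0.004],
    [0.2,-0.001,0.004],
    [0.22,-0.001,0.004],
    [0.24,-0.001,0.004],
    [0.25,-0.001,0.004],
    [0.25,-0.001,0.004],
  ],
  turn=[
    [0.003,0,0],
    [0.003,0,0],
    [0.003,0,0],
    [0.003,0,0],
    [0.003,0,0],
    [0.003,0,0],
    [0.003,0,0],
    [0.003,0,0],
    [0.003,0,0],
    [0.003,0,0],
    [0.003,0,0],
    [0.003,0,0],
  ],
  claw=[1,1,1,1,1,1,1,1,1,1,1,1],
)

```text
clock: 8.5
position: [0.5183, 0.0177, 0.0151]
ee_rot: [-0.001, 0.758, 0.652, -0.0]
contact_force: [-0.4, 0.9, -0.5]
width: 0.0292
gripper_force: 60.3
```

Run:
```python
from h import *
p=manip.get_state()['position'];print(np.array(jl(np.array(p))).round(4))
rel([(*jw(0.001,y),.016,-8.63) for y in(-.09,-.07,-.065)])
d=snap('top');P=world(d).reshape(-1,3);x,y=jl(P);C=d['image'].reshape(-1,3).astype(int)
red=(abs(x)<.04)&(y>-.12)&(y<.1)&(P[:,2]>.03)&(P[:,2]<.056)&(C[:,0]>1.5*C[:,1]);print('block y',np.percentile(y[red],[2,98]),'x',np.percentile(x[red],[2,98]),red.sum())
a=d['image'][140:260,180:380,::-1];cv2.imwrite('pics/c3.png',cv2.resize(a,None,fx=4,fy=4,interpolation=cv2.INTER_CUBIC))
```

```text
[-0.0008 -0.1243]
t 8.5 p [0.5183 0.0177 0.0151] yawY -8.56 F [-0.4  0.9 -0.5] w 0.0292
(np.float64(0.5252839048392614), np.float64(0.0513689315562338), 0.016) [ 0.0859  0.0046 -0.0023] turn [-0.0021 -0.0018  0.0024]
(np.float64(0.5282849655303125), np.float64(0.07114249053605905), 0.016) [ 0.1359  0.0047 -0.0022] turn [-0.0021 -0.0018  0.0024]
(np.float64(0.5290352307030752), np.float64(0.07608588028101536), 0.016) [ 0.1484  0.0047 -0.0022] turn [-0.0021 -0.0018  0.0024]
block y [-0.01904391  0.03957585] x [-0.0256334   0.02292696] 393
```

View pics/c3.png

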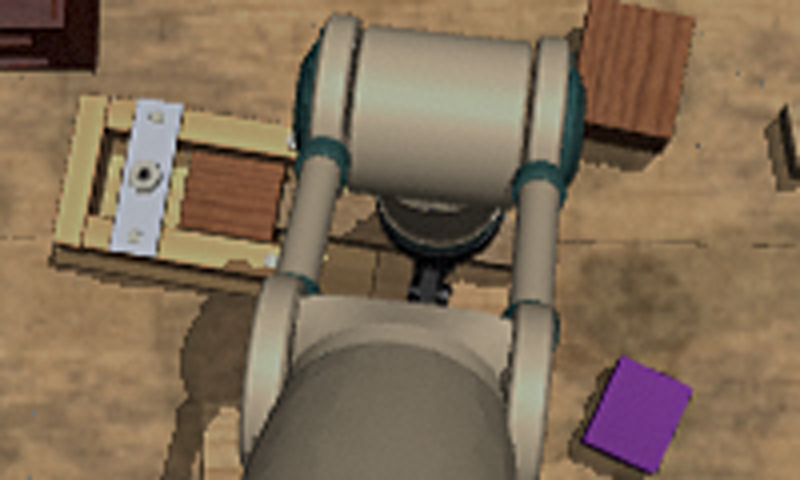

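Crop: the block at (235,195) is straight in the channel and its front is near the bridge. I'll keep pushing.

Request:
carry_out(
  delta_pos=[
    [0.02,0.003,-0.001],
    [0.04,0.003,-0.001],
    [0.06,0.003,-0.001],
    [0.08,0.003,-0.001],
    [0.1,0.003,-0.001],
    [0.115,0.003,-0.001],
    [0.125,0.003,-0.001],
    [0.13,0.003,-0.001],
    [0.13,0.003,-0.001],
  ],
  turn=[
    [0,0,0],
    [0,0,0],
    [0,0,0],
    [0,0,0],
    [0,0,0],
    [0,0,0],
    [0,0,0],
    [0,0,0],
    [0,0,0],
  ],
  claw=[1,1,1,1,1,1,1,1,1],
)

```text
clock: 9.45
position: [0.5274, 0.0685, 0.0156]
ee_rot: [-0.001, 0.758, 0.652, 0.0]
contact_force: [-0.2, -0.3, -1.3]
width: 0.0287
gripper_force: 60.3
```

Request:
carry_out(
  delta_pos=[
    [0.005,0,0],
    [0.01,0,0],
    [0.01,0,0],
  ],
  turn=[
    [0,0,0],
    [0,0,0],
    [0,0,0],
  ],
  claw=[1,1,1],
)

```text
clock: 9.75
position: [0.528, 0.0723, 0.0156]
ee_rot: [-0.001, 0.758, 0.652, 0.0]
contact_force: [-0.2, 0.2, -1.5]
width: 0.0289
gripper_force: 60.3
```

Run:
```python
from h import *
p=manip.get_state()['position'];print(np.array(jl(np.array(p))).round(4))
rel([(*jw(0.001,y),.016,-8.63) for y in(-.065,-.06)])
```

```text
[ 0.0005 -0.0689]
t 9.75 p [0.528  0.0723 0.0156] yawY -8.61 F [-0.2  0.2 -1.5] w 0.0289
(np.float64(0.5290352307030752), np.float64(0.07608588028101536), 0.016) [ 0.0099  0.0012 -0.0009] turn [-0.0016 -0.0017  0.0006]
(np.float64(0.529785495875838), np.float64(0.08102927002597168), 0.016) [ 0.0224  0.0012 -0.0009] turn [-0.0016 -0.0017  0.0006]
```

Request:
carry_out(
  delta_pos=[
    [0.004,0,0],
    [0.008,0,0],
    [0.01,0,0],
    [0.01,0,0],
  ],
  turn=[
    [0,0,0],
    [0,0,0],
    [0,0,0],
    [0,0,0],
  ],
  claw=[1,1,1,1],
)

```text
clock: 10.15
position: [0.5285, 0.0763, 0.0156]
ee_rot: [-0.001, 0.758, 0.652, 0.0]
contact_force: [0.1, 0.2, -0.5]
width: 0.0291
gripper_force: 60.3
```

Request:
carry_out(
  delta_pos=[
    [0.003,0,0],
    [0.005,0,0],
    [0.005,0,0],
    [0.005,0,0],
  ],
  turn=[
    [0,0,0],
    [0,0,0],
    [0,0,0],
    [0,0,0],
  ],
  claw=[1,1,1,1],
)

```text
clock: 10.55
position: [0.5286, 0.0766, 0.0157]
ee_rot: [0.0, 0.758, 0.652, -0.001]
contact_force: [-1.2, -6.3, 0.3]
width: 0.029
gripper_force: 60.5
```

Request:
carry_out(
  delta_pos=[
    [0.003,0,0],
    [0.003,0,0],
    [0.003,0,0],
    [0.003,0,0],
  ],
  turn=[
    [0,0,0],
    [0,0,0],
    [0,0,0],
    [0,0,0],
  ],
  claw=[1,1,1,1],
)

```text
clock: 10.95
position: [0.5286, 0.0766, 0.0157]
ee_rot: [0.001, 0.758, 0.653, -0.002]
contact_force: [-0.7, -10.6, 0.4]
width: 0.029
gripper_force: 60.6
```

Run:
```python
from h import *
p=manip.get_state()['position'];print(np.array(jl(np.array(p))).round(4))
rel([(*jw(0.001,y),.016,-8.63) for y in(-.26,)])
d=snap('top');P=world(d).reshape(-1,3);x,y=jl(P);C=d['image'].reshape(-1,3).astype(int)
red=(abs(x)<.026)&(y>-.12)&(y<.12)&(P[:,2]>.03)&(P[:,2]<.056)&(C[:,0]>1.5*C[:,1]);print('block y',np.percentile(y[red],[2,98]),red.sum())
```

```text
[ 0.0005 -0.0646]
t 10.95 p [0.5286 0.0766 0.0157] yawY -8.51 F [ -0.7 -10.6   0.4] w 0.029
(np.float64(0.4997748889653272), np.float64(-0.11670631977228091), 0.016) [-4.886e-01  1.000e-04  1.200e-03] turn [-0.0022  0.0072  0.0041]
block y [0.0835696  0.09965668] 100
```

Force rose to 10 N with no further travel and the block's front edge reads y≈0.0997, so it is home. Drawing back straight.

Request:
carry_out(
  delta_pos=[
    [-0.02,0,0],
    [-0.06,0,0],
    [-0.12,0,0],
    [-0.2,0,0],
    [-0.28,0,0],
    [-0.36,0,0],
    [-0.44,0,0],
    [-0.49,0,0],
    [-0.49,0,-0.1],
    [-0.49,0,-0.2],
    [-0.49,0,-0.25],
    [-0.49,0,-0.25],
  ],
  turn=[
    [0,0,0],
    [0,0,0],
    [0,0,0],
    [0,0,0],
    [0,0,0],
    [0,0,0],
    [0,0,0],
    [0,0,0],
    [0,0,0],
    [0,0,0],
    [0,0,0],
    [0,0,0],
  ],
  claw=[1,1,1,1,1,1,1,1,1,1,1,1],
)

```text
clock: 12.2
position: [0.5022, -0.1154, 0.1186]
ee_rot: [0.003, 0.758, 0.652, 0.002]
contact_force: [0.7, 0.2, 0.2]
width: 0.0287
gripper_force: 60.3
```

Run:
```python
from h import *
rel([(.455,-.31,.11,-5)])
d=snap('top');P=world(d).reshape(-1,3);x,y=jl(P);C=d['image'].reshape(-1,3).astype(int)
red=(abs(x)<.026)&(y>-.12)&(y<.12)&(P[:,2]>.03)&(P[:,2]<.056)&(C[:,0]>1.5*C[:,1]);print('block y',np.percentile(y[red],[2,98]),red.sum())
a=d['image'][140:260,180:380,::-1];cv2.imwrite('pics/c4.png',cv2.resize(a,None,fx=4,fy=4,interpolation=cv2.INTER_CUBIC))
```

```text
t 12.2 p [ 0.5022 -0.1154  0.1186] yawY -8.63 F [0.7 0.2 0.2] w 0.0287
(0.455, -0.31, 0.11) [-0.4987 -0.0437  0.0213] turn [ 0.0128  0.0005 -0.121 ]
block y [0.03949056 0.09895658] 190
```

View pics/c4.png

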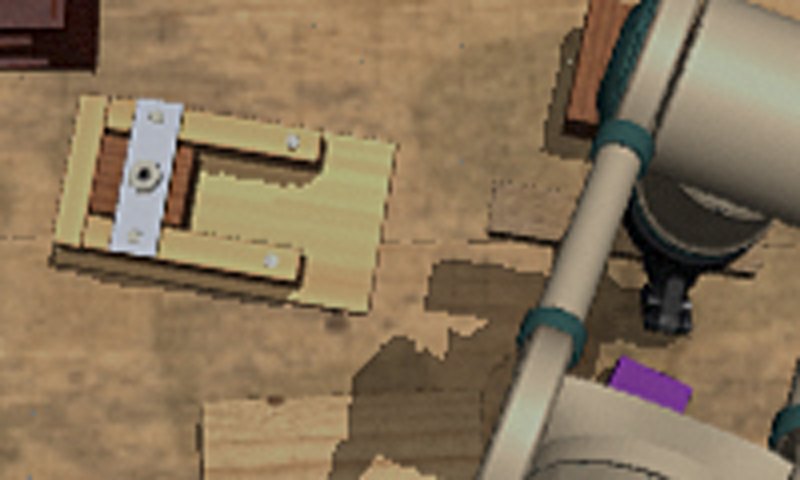

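Crop: the block at (145,180) is under the bridge, tight against the stop (its span is y 0.039 to 0.099). The strip at (530,210) is out of the jig. Carrying it back to its open spot.

Request:
carry_out(
  delta_pos=[
    [-0.1,-0.01,0],
    [-0.2,-0.02,0],
    [-0.3,-0.03,0],
    [-0.4,-0.035,0],
    [-0.47,-0.044,0.02],
    [-0.499,-0.044,0.02],
    [-0.499,-0.044,0.02],
    [-0.499,-0.044,0.02],
    [-0.499,-0.044,0.02],
  ],
  turn=[
    [0,0,-0.12],
    [0,0,-0.12],
    [0,0,-0.12],
    [0,0,-0.12],
    [0,0,-0.12],
    [0,0,-0.12],
    [0,0,-0.12],
    [0,0,-0.12],
    [0,0,-0.12],
  ],
  claw=[1,1,1,1,1,1,1,1,1],
)

```text
clock: 13.15
position: [0.4526, -0.3076, 0.1071]
ee_rot: [-0.001, 0.737, 0.676, 0.0]
contact_force: [1.1, -0.1, -0.8]
width: 0.0288
gripper_force: 60.3
```

```bash
python3 -c "
from h import *
rel([(.455,-.31,.04,-5),(.455,-.31,.004,-5)])"
```

```text
t 13.15 p [ 0.4526 -0.3076  0.1071] yawY -4.93 F [ 1.1 -0.1 -0.8] w 0.0288
(0.455, -0.31, 0.04) [-0.0057  0.0066  0.1677] turn [-0.0027 -0.0041  0.0023]
(0.455, -0.31, 0.004) [-0.0059  0.0068  0.2577] turn [-0.0027 -0.0041  0.0023]
```

Request:
carry_out(
  delta_pos=[
    [0,0,0.08],
    [0,0,0.16],
    [0,0,0.2],
    [0,0,0.23],
    [0,0,0.245],
    [0,0,0.245],
    [0,0,0.245],
  ],
  turn=[
    [0,0,0],
    [0,0,0],
    [0,0,0],
    [0,0,0],
    [0,0,0],
    [0,0,0],
    [0,0,0],
  ],
  claw=[1,1,1,1,1,1,1],
)

```text
clock: 13.85
position: [0.4531, -0.3095, 0.0101]
ee_rot: [0.0, 0.737, 0.676, 0.0]
contact_force: [0.2, 0.4, -1.6]
width: 0.0291
gripper_force: 60.3
```

```bash
python3 -c "
from h import *
rel([(.455,-.31,.004,-5)])"
```

```text
t 13.85 p [ 0.4531 -0.3095  0.0101] yawY -4.98 F [ 0.2  0.4 -1.6] w 0.0291
(0.455, -0.31, 0.004) [-0.001   0.0049  0.0153] turn [0.001  0.0001 0.0006]
```

Lower the last 6 mm, open, then rise straight up.

Request:
carry_out(
  delta_pos=[
    [0,0,0.005],
    [0,0,0.01],
    [0,0,0.016],
    [0,0,0.016],
    [0,0,0.016],
    [0,0,0.016],
  ],
  turn=[
    [0,0,0],
    [0,0,0],
    [0,0,0],
    [0,0,0],
    [0,0,0],
    [0,0,0],
  ],
  claw=[1,1,1,1,1,1],
)

```text
clock: 14.45
position: [0.4526, -0.3095, 0.0032]
ee_rot: [-0.0, 0.737, 0.676, 0.0]
contact_force: [0.1, -0.4, 1.6]
width: 0.029
gripper_force: 60.5
```

Request:
carry_out(
  delta_pos=[
    [0,0,0],
    [0,0,0],
    [0,0,0],
    [0,0,0],
    [0,0,0],
    [0,0,0],
    [0,0,-0.04],
    [0,0,-0.12],
    [0,0,-0.22],
    [0,0,-0.32],
    [0,0,-0.4],
    [0,0,-0.4],
  ],
  turn=[
    [0,0,0],
    [0,0,0],
    [0,0,0],
    [0,0,0],
    [0,0,0],
    [0,0,0],
    [0,0,0],
    [0,0,0],
    [0,0,0],
    [0,0,0],
    [0,0,0],
    [0,0,0],
  ],
  claw=[-1,-1,-1,-1,-1,-1,-1,-1,-1,-1,-1,-1],
)

```text
clock: 15.65
position: [0.455, -0.3115, 0.168]
ee_rot: [0.005, 0.737, 0.676, 0.001]
contact_force: [1.1, -0.4, 0.5]
width: 0.0854
gripper_force: 0.0
```

Run:
```python
from h import *
rel([])
snap('wrist','w5.png');d=snap('top','t5.png')
for q in('push_strip','short_offcut','small_block'):
  for c in('wrist','top'):
    for r in manip.place_of(c,q)[:3]:print(c,q,np.round(r['point'],4),round(r['score'],2))
s=snap('scene');P=world(s).reshape(-1,3)
Q=P[(abs(P[:,0]-.455)<.05)&(abs(P[:,1]+.285)<.1)&(P[:,2]>.02)&(P[:,2]<.06)];r=cv2.minAreaRect(Q[:,:2].astype(np.float32));print(r,np.percentile(Q[:,2],[50,95]))
```

```text
t 15.65 p [ 0.455  -0.3115  0.168 ] yawY -5.0 F [ 1.1 -0.4  0.5] w 0.0854
wrist push_strip [ 0.4559 -0.2836 -0.0018] 0.93
top push_strip [ 0.4538 -0.2853  0.0021] 0.59
wrist short_offcut [ 0.5921 -0.2682  0.0017] 0.69
top short_offcut [ 5.947e-01 -2.630e-01  3.000e-04] 0.72
top short_offcut [0.5428 0.2096 0.0117] 0.2
top small_block [ 0.4373  0.3466 -0.0033] 0.86
top small_block [0.5478 0.2073 0.0108] 0.74
top small_block [ 0.4034 -0.1094  0.0012] 0.66
((0.45291024446487427, -0.2848384380340576), (0.1618657261133194, 0.03405732661485672), 85.22537994384766) [0.02797034 0.03174462]
```

View pics/w5.png

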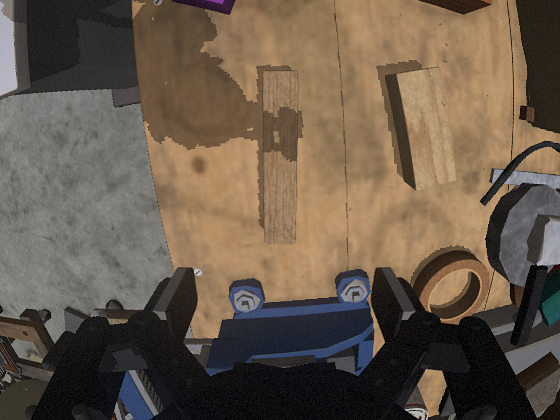

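The wrist view shows the strip flat on the bench at (280,155), released. The offcut at (425,125) is where it was. The block reads (0.548, 0.207), which is home. Handing in.

```bash
python3 -c "
from rig import manip
print(manip.sign_off())"
```

```text
the job is handed in; nothing more can be done
None
```

The job is done and handed in at about 16 s: the block is home against the end stop, the strip lies flat on the bench clear of the jig, and the offcut was left where it lay.

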